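# Cull the miscut drawer dividers and lock the sound set with its tie strip

## Robot

A 7-joint arm with a two-finger parallel gripper is mounted at the origin on the work surface; the furniture and walls round the work are solid. World frame = base frame: x ahead of the robot, y to its left, z up, the work surface at z = 0. Lengths are in mm, angles in rad, forces in N, time in s.
With the tool pointing down it reaches from about 400 to 875 mm from the base axis. Payload 4.4 kg.
Tool frame: the origin (TCP) lies between the finger pads; the fingertips stand 17 mm ahead of it and the grasp point (between the pads) lies 2 mm behind it; z points along the fingers, y is the line along which they close (so a half turn about z gives the same grasp; the last joint's range is limited). The gripper opens to 85 mm and grips with 20 to 120 N. Pads are 22 mm wide; open, the fingers measure 114 mm over their backs; the gripper's body (76 mm by 85 mm) begins 54 mm behind the grasp point. The pads swing forward as they close: fully open they stand 13 mm farther back than shut.
Start: joints at [1.145, 0.628, 0.038, 1.517, -0.027, 0.996, -0.02], TCP at [228.884, -608.383, 248.313] pointing down, gripper open.
Joint ranges: [-3.06, 3.06], [-0.37, 2.12], [-1.25, 1.32], [0.18, 2.47], [-1.1, 4.24], [0.23, 1.98], [-2.94, 2.94]. Speed limits (rad/s): [2.57, 2.57, 3.14, 3.14, 3.14, 3.14, 3.14].

## Interface

Orientations are given as [roll, pitch, yaw] about the fixed x, y, z axes, in that order (R = Rz(yaw) Ry(pitch) Rx(roll)).
In Python, from cell import sensors, get_image, ctrl gives the robot as it stands.
- The arm moves only by the tool send_rows, never from a script. Its argument "series" is a list of rows, each a list of 3 entries, a list of its own where there are three numbers: the finger opening in mm, from 0 to 85.4, then the shift along the world's x, y, z in units of 60 mm (1.0 is 60 mm), then the turn, a rotation vector about the world's x, y, z in units of 5 degrees (1.0 is 5 degrees). A call has 1 to 8 rows; each row shifts and turns the commanded pose from where the row before left it; what a row does not reach is not made up. A row lasts 1/8 s, in which the tool goes at most 62.5 mm and 10.7 degrees, less where a joint would pass 70% of its speed; a pose out of reach is approached as far as the arm can. A call is refused whole if a number of a shift passes 1 or a number of a turn 1, either way. A call with a gripper value outside its range is refused whole. The fingers move at their own pace and stop on an object; the grip force is fixed at half the most. Time passes only in rows, so rows that do not move let the fingers close. It gives the time, the measured TCP pose, the force, the opening and the grip force at its end, in the units of the state.
- sensors.read_state(): the state, without advancing time (a new reading comes with each control period).
- get_image(name): name is "scene" or "top" or "wrist"; returns a dict with "img" (384x512x3 uint8, red, green, blue), "depth" (384x512 float32, mm along the optical axis (not along the pixel's ray), 0 where there is no reading), "vfov" (degrees; the focal length in pixels is half the picture's height over the tangent of half this angle, whatever the lens; pixels are square), "cx", "cy" (the principal point, pixels), "world_to_cam" (4x4, takes a point from world to camera coordinates). Camera axes: x right, y down, z forward; pixel columns grow to the right and rows downward; lengths in mm; the calibration is good to about 2 mm. The wrist camera is an equidistant fisheye: a pixel r from the principal point sees the ray r / f radians off the axis. A picture is of the moment at which its call begins.
- ctrl.finish_job(): hands the job in; it is judged then, once.
The state is a dict: "clock": time; "qpos": joint angles; "qd": joint speeds; "tau": joint torques, N m; "eef_pos": TCP position; "tool_rot": TCP orientation; "force": force on the tool from outside, world axes, zero at the start; "torque": the same for the moment, N m; "width": finger opening in mm; "gripper_force": force on a finger pad.
Only numpy, scipy, OpenCV 4.12 (cv2) and the standard library are available. Lean on these libraries where they do the work, as an engineer would, in place of code of your own. Each camera call takes 0.05 s, during which the arm holds its last target. There are 200 camera calls.

## Task

Fit out the small drawer with three matching dividers: of the six plywood dividers standing in it and to its left, put the ones that are miscut or broken in the shallow steel tray, leave the sound ones already in the drawer where they are, and slide one sound spare edgewise down into the freed pair of grooves until it stands on the drawer floor; the other sound spare stays where it stands. Then slide the dark tie strip, on edge, down into the row of notches across all three dividers until it is fully home. Do not knock or shift the upright joint sample, the small plane or the pine offcut that stand around.

Things in the scene. Friction and masses are not known exactly. Their poses are not given: they have to be found in the camera images.
- drawer: Fixed drawer box; origin mid underside, x along it, dark front with knob at -x (to x = -136 mm). 226 x 170 (front 188), inside 196 x 142, floor top z = 8, sides 58 high, front 64. Facing grooves in both sides at x = -54, 0, 54: 16 wide, 6 deep (154 between bottoms), mouths eased 4; dividers stand in them along y, tops at z = 60. Tie strip goes along x at y = 0, underside at z = 34.
- scrap_tray: Shallow grey steel tray for rejects, fixed, 105 (x) x 175 (y) mm, rim 10 high, floor 2 above the bench; origin at the middle of its underside.
- divider_1: Sound divider, pale plywood, 148 long x 12 thick x 52 high (mm), with one open notch in the middle of its top edge: 16 wide, 26 deep, mouth eased 3 mm; on edge; own x along its length, y through its thickness, z up, origin mid underside. At the start in one of the drawer's three pairs of grooves; stays there.
- divider_2: Sound divider, pale plywood, 148 long x 12 thick x 52 high (mm), with one open notch in the middle of its top edge: 16 wide, 26 deep, mouth eased 3 mm; on edge; own x along its length, y through its thickness, z up, origin mid underside. At the start in one of the drawer's three pairs of grooves; stays there.
- divider_3: Sound divider, pale plywood, 148 long x 12 thick x 52 high (mm), with one open notch in the middle of its top edge: 16 wide, 26 deep, mouth eased 3 mm; on edge; own x along its length, y through its thickness, z up, origin mid underside. At the start on the bench, to the left of the drawer, among the spares.
- divider_offset: Miscut divider: as the sound ones (148 x 12 x 52 mm) but its notch is 36 mm off the middle, toward its own +x (from x = 28 to 44); on edge; own x along its length, y through its thickness, z up, origin mid underside. At the start in one of the drawer's three pairs of grooves.
- divider_broken: Broken divider: 148 x 12 mm, notch place in the middle as in the sound ones, but the upper half of its +x end has split off (from x = -8 to 74 only the lower 26 to 34 mm are left); the -x half is whole, 52 high; on edge; own x along its length, y through its thickness, z up, origin mid underside. At the start on the bench among the spares.
- divider_4: Sound divider, pale plywood, 148 long x 12 thick x 52 high (mm), with one open notch in the middle of its top edge: 16 wide, 26 deep, mouth eased 3 mm; on edge; own x along its length, y through its thickness, z up, origin mid underside. At the start on the bench, to the left of the drawer, among the spares.
- tie_strip: Dark wooden strip standing on edge, 180 long (its x) x 12 thick (y) x 26 high (z) mm; origin at the middle of its underside. At the start on the bench, right of the drawer.
- joint_sample: Bystander: upright wooden joint sample on a foot, 75 x 58 x 166 high mm, loose; origin at the middle of its underside.
- little_plane: Bystander: small black block plane, 29 (x) x 98 (y) x 28 mm, loose; origin at the middle of its underside.
- wood_wedge: Bystander: pine offcut block, 30 (x) x 60 (y) x 30 mm, loose; origin at the middle of its underside.

How it is judged (in metres and radians):
At the end, for the whole second after the job is handed in: Three sound dividers down in the grooves (3 mm in height, 6 mm across, 0.06 rad), the fourth upright within 30 mm of its start; strip down in the notches (3.5 mm; 6 mm across, 12 along, 0.06 rad); miscut and broken dividers in the tray (55 x 35 mm of middle); at rest (y of divider_1 in the frame of drawer between -0.006 and 0.006 m and x of divider_1 in the frame of drawer between -0.062 and 0.062 m and z of divider_1 in the frame of drawer between 0.005 and 0.011 m and angle between the x axis of each of divider_1, divider_2 and the y axis of drawer, either way round below 0.06 rad and angle between each of divider_1, divider_2's own z axis and vertical below 0.15 rad and linear speed of each of divider_1, divider_2, tie_strip, divider_offset, divider_broken below 0.02 m/s and y of divider_2 in the frame of drawer between -0.006 and 0.006 m and x of divider_2 in the frame of drawer between -0.062 and 0.062 m and z of divider_2 in the frame of drawer between 0.005 and 0.011 m and (((y of divider_3 in the frame of drawer between -0.006 and 0.006 m and x of divider_3 in the frame of drawer between -0.062 and 0.062 m and z of divider_3 in the frame of drawer between 0.005 and 0.011 m and angle between the x axis of divider_3 and the y axis of drawer, either way round below 0.06 rad and angle between divider_3's own z axis and vertical below 0.15 rad and linear speed of divider_3 below 0.02 m/s) and (distance of divider_4 from where it was at the start of the episode below 0.03 m and angle between divider_4's own z axis and vertical below 0.3 rad)) or ((y of divider_4 in the frame of drawer between -0.006 and 0.006 m and x of divider_4 in the frame of drawer between -0.062 and 0.062 m and z of divider_4 in the frame of drawer between 0.005 and 0.011 m and angle between the x axis of divider_4 and the y axis of drawer, either way round below 0.06 rad and angle between divider_4's own z axis and vertical below 0.15 rad and linear speed of divider_4 below 0.02 m/s) and (distance of divider_3 from where it was at the start of the episode below 0.03 m and angle between divider_3's own z axis and vertical below 0.3 rad))) and y of tie_strip in the frame of drawer between -0.006 and 0.006 m and x of tie_strip in the frame of drawer between -0.012 and 0.012 m and z of tie_strip in the frame of drawer between 0.0305 and 0.0375 m and angle between the x axis of tie_strip and the x axis of drawer, either way round below 0.06 rad and x of divider_offset in the frame of scrap_tray between -0.055 and 0.055 m and y of divider_offset in the frame of scrap_tray between -0.035 and 0.035 m and z of divider_offset in the frame of scrap_tray between 0 and 0.05 m and x of divider_broken in the frame of scrap_tray between -0.055 and 0.055 m and y of divider_broken in the frame of scrap_tray between -0.035 and 0.035 m and z of divider_broken in the frame of scrap_tray between 0 and 0.05 m); the robot touches nothing.
It fails at once if a sound divider already in the drawer is lifted out of its grooves (z of any of divider_1, divider_2 in the frame of drawer above 0.035 m).
It fails at once if the upright joint sample is knocked over or shifted by more than 25 mm (distance of joint_sample from where it was at the start of the episode above 0.025 m or angle between joint_sample's own z axis and vertical above 0.5 rad).
It fails at once if the small plane is knocked over or shifted by more than 25 mm (distance of little_plane from where it was at the start of the episode above 0.025 m or angle between little_plane's own z axis and vertical above 0.5 rad).
It fails at once if the pine offcut is knocked over or shifted by more than 25 mm (distance of wood_wedge from where it was at the start of the episode above 0.025 m or angle between wood_wedge's own z axis and vertical above 0.5 rad).
It also fails if it takes over 72 s, if anything falls off the work surface, if the arm or the gripper's body presses on something with over 40 N, if the wrist force passes 120 N, or if a joint passes its speed limit or range.

## Working session

There is one attempt and no reset: what is moved stays moved. The work goes in short steps, Python scripts to look and compute and a tool call to move; the robot and the scene stay as the last step left them, time stands still between calls to the robot, and variables do not carry over. Pictures are saved under pics/ and viewed, at most 10 in all, crops included, and the job is handed in when it is done.

Besides the shell and the picture viewer there is one more tool, called after "Call:" by a JSON object that holds its "api" and its "payload". send_rows: Moves the arm, as the interface text tells. Its arguments: {"type":"object","properties":{"series":{"type":"array"}},"required":["series"]}

```bash
mkdir -p pics; cat > h.py <<'E'
import numpy as np, cv2
from cell import sensors, get_image, ctrl
def cloud(name):
    d=get_image(name); im=d["img"]; z=d["depth"].astype(float)
    f=im.shape[0]/2/np.tan(np.radians(d["vfov"])/2)
    v,u=np.mgrid[:im.shape[0],:im.shape[1]]
    a=(u-d["cx"])/f; b=(v-d["cy"])/f
    if name=="wrist":
        r=np.hypot(a,b); s=np.where(r>1e-6,np.tan(np.minimum(r,1.5))/np.maximum(r,1e-6),1); a=a*s;b=b*s
    P=np.stack([a*z,b*z,z,np.ones_like(z)],-1)@np.linalg.inv(d["world_to_cam"]).T
    P=P[...,:3]; P[z==0]=np.nan
    return d,im,P
def save(n,im,s=1.5): cv2.imwrite("pics/"+n,cv2.resize(im,None,fx=s,fy=s)[...,::-1])
E
python3 - <<'E'
from h import *
s=sensors.read_state(); print({k:np.round(v,3) for k,v in s.items()})
for n in ("top","scene"):
    d,im,P=cloud(n); save(n+".png",im); np.savez(n,P=P,im=im)
    print(n,d["vfov"],np.round(d["world_to_cam"],2).tolist(), np.nanmin(P,(0,1)),np.nanmax(P,(0,1)))
E
```

```text
{'clock': np.float64(0.0), 'qpos': array([ 1.145,  0.629,  0.038,  1.518, -0.027,  0.996, -0.02 ]), 'qd': array([ 0.001, -0.   , -0.001, -0.001,  0.001,  0.   ,  0.002]), 'tau': array([-1.0000e-03, -5.6339e+01,  1.2260e+00, -1.9344e+01,  1.1000e-02,
        1.1000e-02, -0.0000e+00]), 'eef_pos': array([ 228.668, -607.811,  247.405]), 'tool_rot': array([-3.14,  0.  ,  0.36]), 'force': array([ 0.24 , -0.089,  0.068]), 'torque': array([ 0.016,  0.062, -0.05 ]), 'gripper_force': np.float64(0.0), 'width': np.float64(85.463)}
top 45.01855274072631 [[0.0, -1.0, 0.02, 17.61], [-1.0, -0.01, -0.08, 520.2], [0.08, -0.02, -1.0, 1217.5], [0.0, 0.0, 0.0, 1.0]] [ -241.75611111 -1138.63186002  -843.05732519] [1511.78359101 1240.83895074  172.6431661 ]
scene 42.13428594641331 [[-0.75, -0.66, 0.0, 410.39], [-0.43, 0.49, -0.76, 236.91], [0.5, -0.57, -0.65, 1132.52], [0.0, 0.0, 0.0, 1.0]] [ -201.23992153 -2142.99885998  -852.11323893] [3256.14532218  760.74974506  609.18620045]
```

View pics/top.png

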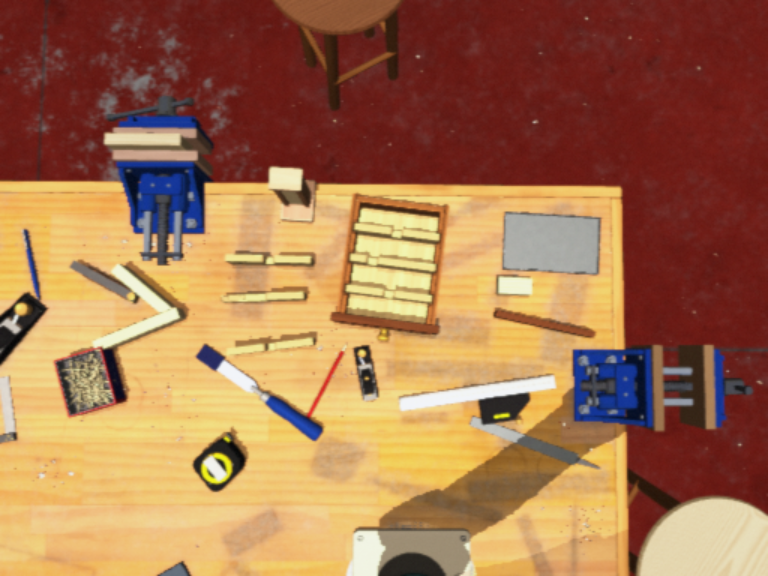

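View pics/scene.png

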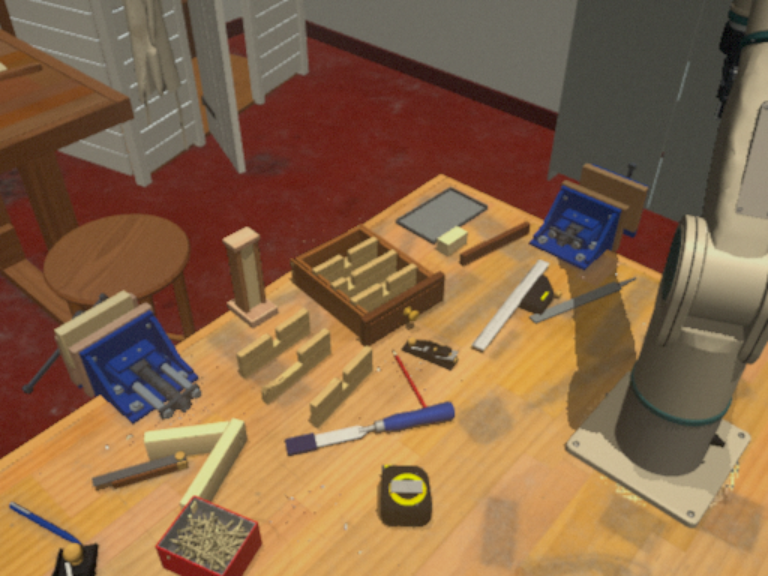

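Top view (768 px wide): drawer at (390,265), with spares left of it at rows 260, 296 and 345. The tray is at (552,243), the strip at (543,322), the offcut at (514,285), the plane at (366,372) and the joint sample at (292,190).

```bash
python3 - <<'E'
from h import *
D=np.load("top.npz");P=D["P"];im=D["im"]
# bench level check
def box(u0,u1,v0,v1): 
    m=np.zeros(P.shape[:2],bool); m[int(v0/1.5):int(v1/1.5),int(u0/1.5):int(u1/1.5)]=1; return m
b=P[box(440,500,410,470)]; print("bench",np.nanmedian(b,0),np.nanstd(b[:,2]))
def pca(n,m,lo,hi,l=None):
    q=P[m&(P[...,2]>lo)&(P[...,2]<hi)][:,:]
    r=cv2.minAreaRect(q[:,:2].astype(np.float32)); c=q.mean(0)
    print(n,len(q),"rect c",np.round(r[0],1),np.round(r[1],1),round(r[2],1),"z",np.round(np.percentile(q[:,2],[5,50,95]),1))
    return q
for n,bx,lo,hi in [("spA",(210,320,245,272),15,70),("spB",(210,320,280,308),15,70),("spC",(210,325,325,362),15,70),("strip",(485,600,302,342),12,40),("wedge",(490,540,270,300),15,45),("plane",(345,385,340,405),10,60),("joint",(262,322,160,226),5,200),("drawer",(325,455,190,336),40,75)]:
    q=pca(n,box(*bx),lo,hi)
    if n[:2]=="sp":
        o=np.argsort(q[:,1]); 
        for y in np.arange(q[:,1].min(),q[:,1].max(),6):
            s=q[(q[:,1]>=y)&(q[:,1]<y+6)]
            if len(s): print("  y%.0f x%.1f zmax%.0f"%(y+3,np.median(s[:,0]),s[:,2].max()),end=";")
        print()
m=box(495,608,205,280)&(im.max(2).astype(int)-im.min(2)<25)
q=P[m]; print("tray",cv2.minAreaRect(q[:,:2].astype(np.float32)),np.nanmedian(q,0))
crop=im[125:230,210:305]; crop2=im[160:245,140:220]
save("cr.png",cv2.hconcat([cv2.resize(crop,(400,442),interpolation=cv2.INTER_CUBIC),cv2.resize(crop2,(400,442),interpolation=cv2.INTER_CUBIC)]),1)
E
```

```text
bench [ 260.3968016  -103.20800857    1.16173125] 5.569160366201061
spA 350 rect c [574.7 251.9] [149.3  12.9] 88.8 z [24.  51.2 56.5]
  y180 x572.3 zmax57;  y186 x571.3 zmax54;  y192 x571.3 zmax57;  y198 x572.1 zmax56;  y204 x571.3 zmax57;  y210 x571.5 zmax58;  y216 x569.4 zmax57;  y222 x572.7 zmax57;  y228 x572.8 zmax54;  y234 x572.1 zmax54;  y240 x573.5 zmax57;  y246 x569.8 zmax49;  y252 x575.4 zmax30;  y258 x575.0 zmax55;  y264 x574.8 zmax58;  y270 x575.0 zmax54;  y276 x573.2 zmax56;  y282 x574.5 zmax59;  y288 x573.5 zmax58;  y294 x571.9 zmax57;  y300 x574.3 zmax57;  y306 x573.2 zmax57;  y312 x573.1 zmax56;  y318 x572.9 zmax57;  y324 x574.2 zmax54;
spB 287 rect c [509.1 263. ] [ 12.3 147.6] 1.8 z [22.4 33.5 55. ]
  y192 x510.7 zmax59;  y198 x510.0 zmax52;  y204 x508.6 zmax59;  y210 x511.1 zmax57;  y216 x508.6 zmax54;  y222 x509.8 zmax55;  y228 x507.4 zmax56;  y234 x509.6 zmax55;  y240 x508.3 zmax57;  y246 x507.1 zmax57;  y252 x509.6 zmax54;  y258 x503.8 zmax49;  y264 x508.9 zmax32;  y270 x508.7 zmax29;  y276 x508.7 zmax31;  y282 x508.6 zmax31;  y288 x508.7 zmax31;  y294 x508.6 zm
[... 609 characters left out ...]
1 zmax57;  y288 x416.5 zmax56;  y294 x416.5 zmax57;  y300 x415.2 zmax55;  y306 x416.4 zmax55;  y312 x413.8 zmax57;  y318 x415.1 zmax54;  y336 x405.5 zmax16;  y342 x408.2 zmax17;  y354 x413.4 zmax16;
strip 331 rect c [ 465.  -236.2] [180.5  12.5] 78.1 z [19.2 26.6 30.1]
wedge 269 rect c [ 532.2 -181.2] [59.4 30.2] 87.3 z [25.9 30.8 35.1]
plane 267 rect c [383.4  81.5] [ 48.5 109.9] 84.4 z [10.8 20.  30.1]
joint 914 rect c [680.6 222.3] [ 75.7 107.1] 6.0 z [ 11.6  85.1 169.6]
drawer 2463 rect c [561.2  35.1] [186.7 238.5] 82.7 z [47.4 59.7 65.9]
tray ((612.4149169921875, -253.09994506835938), (175.70814514160156, 105.005126953125), 87.30013275146484) [ 612.67884896 -252.94377876    2.13793875]
```

View pics/cr.png

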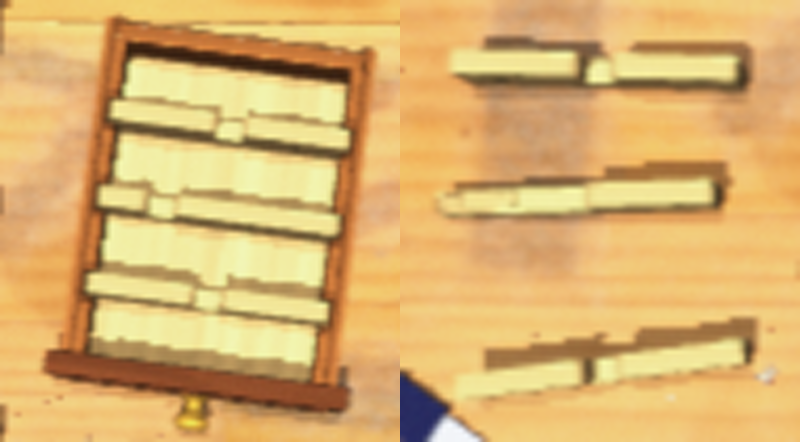

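The offset divider is in the middle pair of drawer grooves, with its notch toward +y. The broken spare is the middle row, at about (509,263). A and C are sound, and I'll use A. Next I move above the drawer for a close look.

Call:
{"api": "send_rows", "payload": {"series": [[85,[0.42,0.82,0.1],[0,0,1]],[85,[0.42,0.82,0.1],[0,0,1]],[85,[0.42,0.82,0.1],[0,0,1]],[85,[0.42,0.82,0.1],[0,0,1]],[85,[0.42,0.82,0.1],[0,0,1]],[85,[0.42,0.82,0.1],[0,0,1]],[85,[0.42,0.82,0],[0,0,1]],[85,[0.42,0.82,0],[0,0,1]]]}}

```text
clock: 1.1
eef_pos: [431.0, -213.1, 284.3]
tool_rot: [3.141, 0.0, 1.061]
force: [0.6, -0.2, 0.1]
width: 84.9
gripper_force: 0.0
```

Call:
{"api": "send_rows", "payload": {"series": [[50,[0.42,0.82,0],[0,0,1]],[50,[0.42,0.82,0],[0,0,1]],[50,[0.42,0.82,0],[0,0,1]],[50,[0.42,0.82,0],[0,0,1]],[50,[0.1,0.82,0],[0,0,0.4]],[50,[0,0,0],[0,0,0]]]}}

```text
clock: 1.85
eef_pos: [537.2, 36.6, 284.1]
tool_rot: [-3.141, -0.003, 1.45]
force: [-0.1, -0.7, -0.3]
width: 49.8
gripper_force: 0.0
```

```bash
python3 - <<'E'
from h import *
s=sensors.read_state(); print({k:np.round(s[k],3) for k in("clock","eef_pos","tool_rot","width","qpos")})
d,im,P=cloud("wrist"); save("w1.png",im); np.savez("w1",P=P,im=im); print(np.round(d["world_to_cam"],2).tolist(),d["vfov"])
E
```

```text
{'clock': np.float64(1.85), 'eef_pos': array([537.217,  36.603, 284.066]), 'tool_rot': array([-3.141e+00, -3.000e-03,  1.450e+00]), 'width': np.float64(49.757), 'qpos': array([ 0.127,  0.445, -0.356,  1.777,  0.181,  0.952, -0.424])}
[[0.99, -0.12, -0.0, -528.0], [-0.12, -0.95, 0.3, 47.38], [-0.04, -0.3, -0.95, 445.84], [0.0, 0.0, 0.0, 1.0]] 65.70646984690485
```

View pics/w1.png

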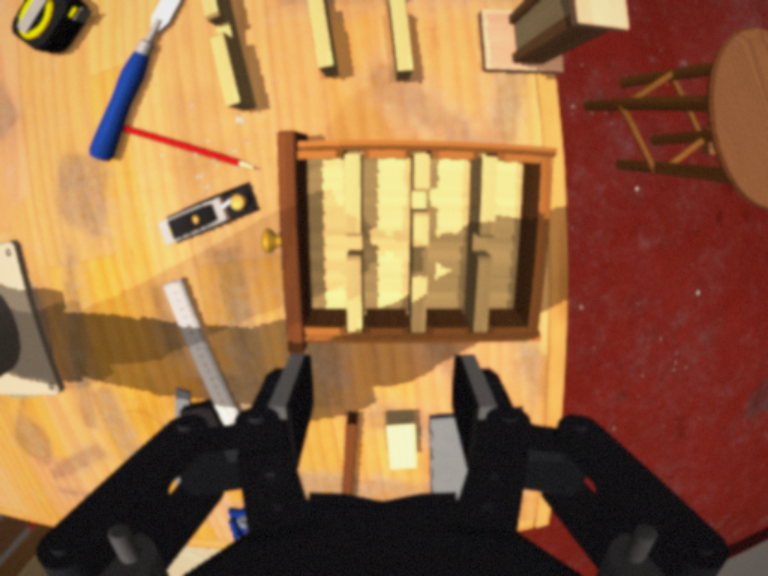

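Wrist view: the drawer is almost aligned with the image, walls from (290,135) to (550,340). The dividers stand at u=355, 420 and 482, and the middle one has its notch off-centre at (420,198).

```bash
cat > fit.py <<'E'
from h import *
from scipy.optimize import minimize
def divz(x,y,kind="s"):
    z=np.where((abs(x)<74)&(abs(y)<6),52.,0)
    if kind=="s": z=np.where((abs(x)<8)&(z>0),26,z)
    if kind=="o": z=np.where((abs(x-36)<8)&(z>0),26,z)
    if kind=="b": z=np.where((x>-8)&(z>0),30,z)
    return z
def drw(x,y,off=(0,0,0),kinds="sos"):
    z=np.where((abs(x)<113)&(abs(y)<85),58.,0)
    z=np.where((x<-98)&(x>-113)&(abs(y)<94),64,z)
    z=np.where((abs(x)<98)&(abs(y)<71),8,z)
    for c,k,o in zip((-54,0,54),kinds,off):
        if k=="-": continue
        dz=divz(y,x-c-o,k); z=np.where(dz>0,dz+8,z)
    return z
def fit(P,model,p0,R,dz0=0):
    q=P[np.isfinite(P[...,0])&(np.hypot(P[...,0]-p0[0],P[...,1]-p0[1])<R)]
    def T(p):
        c,s=np.cos(p[2]),np.sin(p[2]); d=q[:,:2]-p[:2]
        return d@[c,s],d@[-s,c]
    def L(p): return np.minimum(abs(model(*T(p))-q[:,2]+dz0),20).mean()
    best=None
    for k in range(4):
        x0=np.array(p0)+[0,0,0] if best is None else best.x
        st=12/(2**k); S=np.vstack([x0,x0+[st,st*.3,0],x0+[-st*.3,st,.01],x0+[-st,-st,st*.008]])
        r=minimize(L,x0,method="Nelder-Mead",options=dict(initial_simplex=S,xatol=.02,fatol=1e-4))
        if best is None or r.fun<best.fun: best=r
    p=best.x; print(np.round(p[:2],1),"deg",round(np.degrees(p[2]),2),"loss",round(best.fun,2),len(q)); return p
E
python3 - <<'E'
from fit import *
for n in("w1","top"):
    P=np.load(n+".npz")["P"]; m=(abs(P[...,2])<9)&(np.hypot(P[...,0]-470,P[...,1]-150)<90); print(n,"bench z",np.nanmedian(P[m][:,2]))
    p=fit(P,drw,(561,35,-.127),150)
    for nm,k,p0 in (("A","s",(573,252,1.55)),("B","b",(508.5,262,1.6)),("C","s",(422,247,1.69))): print(nm,end=" ");fit(P,lambda x,y:divz(x,y,k),p0,90)
    print("strip",end=" ");fit(P,lambda x,y:np.where((abs(x)<90)&(abs(y)<6),26,0),(465,-236,1.363),100)
    print("wedge",end=" ");fit(P,lambda x,y:np.where((abs(x)<15)&(abs(y)<30),30,0),(532,-181,-.04),45)
E
```

```text
w1 bench z 1.110801535330296
[567.   36.4] deg -7.07 loss 12.12 68837
A [573.1 252.3] deg 88.95 loss 3.47 6948
B [507.5 264.1] deg 92.15 loss 3.82 7021
C [421.3 246.5] deg 97.68 loss 3.34 8487
strip [ 463.2 -233.8] deg 77.63 loss 3.44 4520
wedge [ 530.7 -180.2] deg -2.67 loss 2.94 1904
top bench z 1.1832729451562045
[568.7  35. ] deg -7.02 loss 3.44 9501
A [575.3 253.4] deg 88.57 loss 4.2 3449
B [509.1 263.9] deg 91.28 loss 4.25 3504
C [422.8 246.3] deg 97.38 loss 3.26 3586
strip [ 465.3 -236.4] deg 78.1 loss 3.62 4259
wedge [ 533.2 -183.5] deg -1.19 loss 3.07 857
```

Call:
{"api": "send_rows", "payload": {"series": [[40,[0.51,-0.015,-0.6],[0,0,0]],[40,[0,0,-1],[0,0,0]],[40,[0,0,-1],[0,0,0]],[40,[0,0,-0.8],[0,0,0]],[40,[0,0,-0.5],[0,0,0]],[40,[0,0,-0.3],[0,0,0]],[40,[0,0,0],[0,0,0]]]}}

```text
clock: 2.78
eef_pos: [567.8, 28.8, 31.8]
tool_rot: [-3.141, 0.001, 1.44]
force: [-0.0, -0.8, 0.7]
width: 40.3
gripper_force: 0.0
```

Call:
{"api": "send_rows", "payload": {"series": [[5,[0,0,0],[0,0,0]],[5,[0,0,0],[0,0,0]],[5,[0,0,0],[0,0,0]],[5,[0,0,0],[0,0,0]]]}}

```text
clock: 3.28
eef_pos: [568.6, 30.2, 33.2]
tool_rot: [3.14, -0.0, 1.442]
force: [-0.6, 0.0, 6.0]
width: 11.3
gripper_force: 59.4
```

Call:
{"api": "send_rows", "payload": {"series": [[5,[0,0,0.3],[0,0,0]],[5,[0,0,0.8],[0,0,0]],[5,[0,0,0.8],[0,0,0]],[5,[0.17,-0.81,0.1],[0,0,0.15]],[5,[0.17,-0.81,0],[0,0,0.15]],[5,[0.17,-0.81,0],[0,0,0.15]],[5,[0.17,-0.81,0],[0,0,0.15]],[5,[0.17,-0.81,0],[0,0,0.15]]]}}

```text
clock: 4.28
eef_pos: [618.9, -214.1, 153.4]
tool_rot: [3.141, -0.0, 1.508]
force: [1.1, -0.0, 0.0]
width: 11.7
gripper_force: 58.6
```

Call:
{"api": "send_rows", "payload": {"series": [[5,[0.17,-0.78,0],[0,0,0.12]],[5,[0,0,-0.4],[0,0,0]],[5,[0,0,-0.4],[0,0,0]],[5,[0,0,0],[0,0,0]],[5,[0,0,0],[0,0,0]]]}}

```text
clock: 4.9
eef_pos: [629.7, -259.4, 105.7]
tool_rot: [3.14, 0.0, 1.518]
force: [-0.7, 1.3, -1.1]
width: 11.7
gripper_force: 58.6
```

Call:
{"api": "send_rows", "payload": {"series": [[5,[0,0,-0.6],[0,0,0]],[5,[0,0,-0.4],[0,0,0]],[5,[0,0,-0.2],[0,0,0]],[5,[0,0,-0.09],[0,0,0]],[5,[0,0,0],[0,0,0]],[5,[0,0,0],[0,0,0]]]}}

```text
clock: 5.65
eef_pos: [629.8, -259.7, 28.0]
tool_rot: [3.14, 0.0, 1.518]
force: [1.0, -0.1, -0.8]
width: 11.3
gripper_force: 58.6
```

Call:
{"api": "send_rows", "payload": {"series": [[25,[0,0,0],[0,0,0]],[25,[0,0,0],[0,0,0]],[25,[0,0,0],[0,0,0]],[25,[0,0,0.3],[0,0,0]],[25,[0,0,0.7],[0,0,0]],[40,[0,0,1],[0,0,0]],[40,[0,0,0],[0,0,0]],[40,[0,0,0],[0,0,0]]]}}

```text
clock: 6.65
eef_pos: [629.0, -259.6, 147.9]
tool_rot: [3.141, 0.001, 1.518]
force: [0.3, -0.2, -0.2]
width: 40.2
gripper_force: 0.0
```

```bash
python3 - <<'E'
from fit import *
s=sensors.read_state(); print({k:np.round(s[k],3) for k in("clock","eef_pos","tool_rot","width")})
for n in("wrist","top"):
    d,im,P=cloud(n)
    if n=="wrist": save("w2.png",im,1)
    fit(P,lambda x,y:divz(x,y,"o"),(630,-254,1.52),90)
E
```

```text
{'clock': np.float64(6.65), 'eef_pos': array([ 628.982, -259.629,  147.887]), 'tool_rot': array([3.141e+00, 1.000e-03, 1.518e+00]), 'width': np.float64(40.165)}
[ 629.5 -253.1] deg 87.04 loss 12.61 61658
[ 631.1 -254.3] deg 87.38 loss 14.54 8317
```

View pics/w2.png

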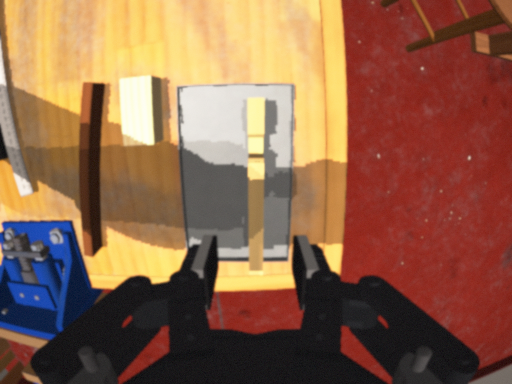

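Call:
{"api": "send_rows", "payload": {"series": [[40,[-0.22,0.95,0],[0,0,0.11]],[40,[-0.22,0.95,0],[0,0,0.11]],[40,[-0.22,0.95,0],[0,0,0.11]],[40,[-0.22,0.95,0],[0,0,0.11]],[40,[-0.22,0.95,0],[0,0,0.11]],[40,[-0.22,0.95,0],[0,0,0.11]],[40,[-0.22,0.95,0],[0,0,0.11]],[40,[-0.22,0.95,0],[0,0,0.11]]]}}

```text
clock: 7.75
eef_pos: [522.2, 197.9, 145.7]
tool_rot: [-3.139, 0.001, 1.595]
force: [1.4, -0.4, 1.4]
width: 40.1
gripper_force: 0.0
```

Call:
{"api": "send_rows", "payload": {"series": [[40,[-0.24,0.97,0],[0,0,0.11]],[40,[0,0,-0.5],[0,0,0]],[40,[0,0,-0.5],[0,0,0]],[40,[0,0,0],[0,0,0]],[40,[0,0,0],[0,0,0]]]}}

```text
clock: 8.38
eef_pos: [509.2, 254.7, 87.0]
tool_rot: [-3.141, -0.0, 1.604]
force: [0.5, -0.9, 1.1]
width: 40.2
gripper_force: 0.0
```

Descend 63, correcting x by −1.2, then grip.

Call:
{"api": "send_rows", "payload": {"series": [[40,[-0.02,0,-0.5],[0,0,0]],[40,[0,0,-0.4],[0,0,0]],[40,[0,0,-0.14],[0,0,0]],[40,[0,0,0],[0,0,0]],[5,[0,0,0],[0,0,0]],[5,[0,0,0],[0,0,0]],[5,[0,0,0],[0,0,0]],[5,[0,0,0],[0,0,0]]]}}

```text
clock: 9.38
eef_pos: [508.7, 255.1, 25.7]
tool_rot: [3.14, -0.001, 1.604]
force: [-1.0, -0.7, 7.0]
width: 10.9
gripper_force: 58.9
```

Call:
{"api": "send_rows", "payload": {"series": [[5,[0,0,0.4],[0,0,0]],[5,[0,0,0.8],[0,0,0]],[5,[0.15,-0.95,0.9],[0,0,-0.11]],[5,[0.15,-0.95,0],[0,0,-0.11]],[5,[0.15,-0.95,0],[0,0,-0.11]],[5,[0.15,-0.95,0],[0,0,-0.11]],[5,[0.15,-0.95,0],[0,0,-0.11]],[5,[0.15,-0.95,0],[0,0,-0.11]]]}}

```text
clock: 10.38
eef_pos: [560.1, -77.3, 139.5]
tool_rot: [3.141, -0.0, 1.546]
force: [1.2, -0.0, -0.9]
width: 11.1
gripper_force: 58.5
```

Call:
{"api": "send_rows", "payload": {"series": [[5,[0.15,-0.95,0],[0,0,-0.11]],[5,[0.15,-0.95,0],[0,0,-0.11]],[5,[0.14,-0.97,0],[0,0,-0.11]],[5,[0,0,-0.5],[0,0,0]],[5,[0,0,-0.4],[0,0,0]],[5,[0,0,0],[0,0,0]],[5,[0,0,0],[0,0,0]]]}}

```text
clock: 11.25
eef_pos: [587.0, -247.4, 86.1]
tool_rot: [3.14, 0.0, 1.518]
force: [0.1, 0.0, -0.0]
width: 11.5
gripper_force: 58.5
```

Call:
{"api": "send_rows", "payload": {"series": [[5,[0.04,-0.22,0],[0,0,0]],[5,[0,0,-0.4],[0,0,0]],[5,[0,0,-0.4],[0,0,0]],[5,[0,0,-0.16],[0,0,0]],[5,[0,0,0],[0,0,0]],[5,[0,0,0],[0,0,0]]]}}

```text
clock: 12.0
eef_pos: [589.5, -261.3, 28.5]
tool_rot: [3.14, 0.001, 1.518]
force: [0.1, 0.6, 0.0]
width: 11.3
gripper_force: 58.5
```

Call:
{"api": "send_rows", "payload": {"series": [[25,[0,0,0],[0,0,0]],[25,[0,0,0],[0,0,0]],[25,[0,0,0],[0,0,0]],[25,[0,0,0.3],[0,0,0]],[25,[0,0,0.7],[0,0,0]],[40,[0,0,1],[0,0,0]],[40,[0,0,0],[0,0,0]],[40,[0,0,0],[0,0,0]]]}}

```text
clock: 13.0
eef_pos: [588.6, -260.8, 148.4]
tool_rot: [3.141, 0.0, 1.518]
force: [-0.2, -1.1, -0.1]
width: 39.8
gripper_force: 0.0
```

```bash
python3 - <<'E'
from fit import *
s=sensors.read_state(); print({k:np.round(s[k],3) for k in("clock","eef_pos","tool_rot","width")})
for n in("wrist","top"):
    d,im,P=cloud(n)
    if n=="wrist": save("w3.png",im,1)
    fit(P,lambda x,y:np.maximum(divz(x,y,"b"),divz(x-.0,y+40,"o")),(590,-252,1.52),70)
    print("strip",end=" ");fit(P,lambda x,y:np.where((abs(x)<90)&(abs(y)<6),26,0),(464,-235,1.363),100)
    if n=="top": fit(P,lambda x,y:drw(x,y,kinds="s-s"),(567,35,-.127),150);fit(P,divz,(573,252,1.55),80)
E
```

```text
{'clock': np.float64(13.0), 'eef_pos': array([ 588.605, -260.793,  148.412]), 'tool_rot': array([3.141, 0.   , 1.518]), 'width': np.float64(39.805)}
[ 589.8 -251.4] deg 86.99 loss 14.64 52844
strip [ 464.2 -235.2] deg 78.02 loss 8.43 37092
[ 591.6 -252.8] deg 87.66 loss 16.01 6769
strip [ 465.  -237.1] deg 78.13 loss 15.0 13975
[568.5  35.2] deg -7.01 loss 3.34 9474
[575. 252.] deg 88.58 loss 2.95 2735
```

View pics/w3.png

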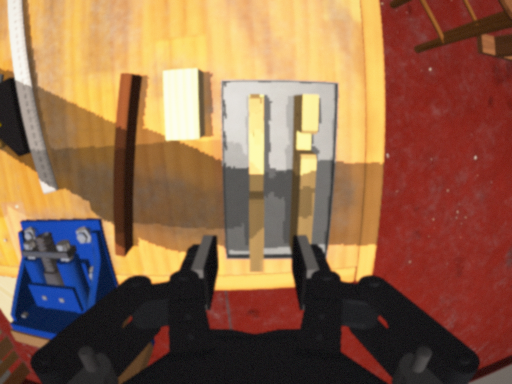

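Both rejects are in the tray. Next I fetch spare A.

Call:
{"api": "send_rows", "payload": {"series": [[40,[-0.03,0.85,0],[0,0,0.04]],[40,[-0.03,0.85,0],[0,0,0.04]],[40,[-0.03,0.85,0],[0,0,0.04]],[40,[-0.03,0.85,0],[0,0,0.04]],[40,[-0.03,0.85,0],[0,0,0.04]],[40,[-0.03,0.85,0],[0,0,0.04]],[40,[-0.03,0.85,0],[0,0,0.04]],[40,[-0.03,0.85,0],[0,0,0.04]]]}}

```text
clock: 14.1
eef_pos: [573.3, 148.6, 146.2]
tool_rot: [-3.139, 0.001, 1.546]
force: [0.5, -0.4, -0.9]
width: 40.1
gripper_force: 0.0
```

Call:
{"api": "send_rows", "payload": {"series": [[40,[-0.03,0.85,0],[0,0,0.04]],[40,[0,0.9,0],[0,0,0.04]],[40,[0,0,-0.4],[0,0,0]],[40,[0,0,-0.4],[0,0,0]],[40,[0,0,0],[0,0,0]],[40,[0,0,0],[0,0,0]]]}}

```text
clock: 14.85
eef_pos: [572.6, 252.2, 99.6]
tool_rot: [-3.141, -0.0, 1.553]
force: [0.4, -0.0, -0.3]
width: 40.3
gripper_force: 0.0
```

Call:
{"api": "send_rows", "payload": {"series": [[40,[0.01,0,-0.5],[0,0,0]],[40,[0,0,-0.5],[0,0,0]],[40,[0,0,-0.25],[0,0,0]],[40,[0,0,0],[0,0,0]],[5,[0,0,0],[0,0,0]],[5,[0,0,0],[0,0,0]],[5,[0,0,0],[0,0,0]],[5,[0,0,0],[0,0,0]]]}}

```text
clock: 15.85
eef_pos: [574.2, 252.8, 26.1]
tool_rot: [3.139, -0.001, 1.553]
force: [-0.9, -1.0, 7.3]
width: 11.2
gripper_force: 58.9
```

Call:
{"api": "send_rows", "payload": {"series": [[5,[0,0,0.4],[0,0,0]],[5,[0,0,0.8],[0,0,0]],[5,[0,0,0.8],[0,0,0]],[5,[-0.02,-0.72,0],[0,0,-0.24]],[5,[-0.02,-0.72,0],[0,0,-0.24]],[5,[-0.02,-0.72,0],[0,0,-0.24]],[5,[-0.02,-0.72,0],[0,0,-0.24]],[5,[-0.02,-0.72,0],[0,0,-0.24]]]}}

```text
clock: 16.85
eef_pos: [567.0, 34.8, 144.8]
tool_rot: [3.141, 0.0, 1.447]
force: [1.3, 0.4, -1.2]
width: 10.9
gripper_force: 58.4
```

Call:
{"api": "send_rows", "payload": {"series": [[5,[0,0,0],[0,0,0]],[5,[0,0,0],[0,0,0]],[5,[0,0,0],[0,0,0]]]}}

```text
clock: 17.23
eef_pos: [567.2, 38.1, 144.8]
tool_rot: [3.141, -0.001, 1.45]
force: [-0.4, 1.3, -0.6]
width: 11.1
gripper_force: 58.4
```

```bash
python3 - <<'E'
from fit import *
s=sensors.read_state(); print({k:np.round(s[k],3) for k in("clock","eef_pos","tool_rot","width")})
d,im,P=cloud("wrist"); save("w4.png",im); np.savez("w4",P=P,im=im)
# held divider top points
e=s["eef_pos"]; z=P[...,2]
m=(abs(z-(e[2]+28))<8)&(abs(P[...,0]-e[0])<20)&(abs(P[...,1]-e[1])<95)
q=P[m]; print("held",len(q),np.round(np.percentile(q[:,1],[1,50,99]),1),cv2.minAreaRect(q[:,:2].astype(np.float32)) if len(q)>5 else "")
E
```

```text
{'clock': np.float64(17.225), 'eef_pos': array([567.231,  38.061, 144.756]), 'tool_rot': array([ 3.141e+00, -1.000e-03,  1.450e+00]), 'width': np.float64(11.149)}
held 8277 [ 19.8  69.8 111.4] ((566.6431274414062, 64.51766967773438), (38.031654357910156, 95.27251434326172), 5.060190677642822)
```

View pics/w4.png

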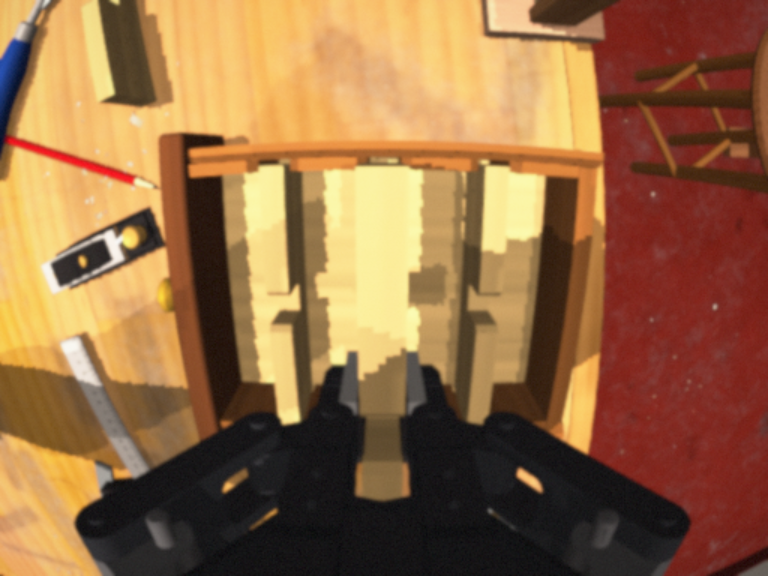

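The divider is held squarely (end at y=111.4, so its centre is at the TCP). The free groove is visible ahead at about (385,160). I refit the drawer from this view.

```bash
python3 - <<'E'
from fit import *
P=np.load("w4.npz")["P"]; P[P[...,2]>75]=np.nan
for off in ((0,0,0),(1,0,1),(-1,0,-1),(1,0,-1),(-1,0,1)): print(off,end="");p=fit(P,lambda x,y:drw(x,y,off,kinds="s-s"),(567,36,-.123),150)
E
```

```text
(0, 0, 0)[567.1  36.4] deg -7.06 loss 4.63 56224
(1, 0, 1)[566.3  36.5] deg -7.01 loss 4.72 56224
(-1, 0, -1)[568.   36.2] deg -7.05 loss 4.72 56224
(1, 0, -1)[566.9  36.4] deg -7.11 loss 4.77 56224
(-1, 0, 1)[566.9  36.5] deg -7.14 loss 4.85 56224
```

Call:
{"api": "send_rows", "payload": {"series": [[5,[0,-0.028,-0.4],[0,0,0]],[5,[0,0,-0.4],[0,0,0]],[5,[0,0,-0.1],[0,0,0]],[5,[0,0,-0.15],[0,0,0]],[5,[0,0,-0.15],[0,0,0]],[5,[0,0,-0.15],[0,0,0]],[5,[0,0,-0.15],[0,0,0]],[5,[0,0,0],[0,0,0]]]}}

```text
clock: 18.27
eef_pos: [566.7, 34.4, 53.8]
tool_rot: [-3.14, 0.0, 1.448]
force: [0.9, -0.1, -0.8]
width: 10.9
gripper_force: 58.5
```

Call:
{"api": "send_rows", "payload": {"series": [[5,[0,0,-0.15],[0,0,0]],[5,[0,0,-0.1],[0,0,0]],[5,[0,0,-0.08],[0,0,0]],[5,[0,0,0],[0,0,0]],[5,[0,0,0],[0,0,0]]]}}

```text
clock: 18.9
eef_pos: [567.2, 34.6, 34.9]
tool_rot: [3.142, -0.0, 1.448]
force: [-0.1, 0.5, -0.7]
width: 11.0
gripper_force: 58.6
```

Call:
{"api": "send_rows", "payload": {"series": [[5,[0,0.025,-0.01],[0,0,0]],[5,[0,0,0],[0,0,0]],[26,[0,0,0],[0,0,0]],[26,[0,0,0],[0,0,0]],[26,[0,0,0],[0,0,0]],[26,[0,0,0.3],[0,0,0]],[26,[0,0,0.7],[0,0,0]],[40,[0,0,1],[0,0,0]]]}}

```text
clock: 19.9
eef_pos: [566.3, 35.9, 155.5]
tool_rot: [-3.139, 0.0, 1.448]
force: [0.9, 0.4, 0.3]
width: 39.8
gripper_force: 0.0
```

Call:
{"api": "send_rows", "payload": {"series": [[40,[-0.2,-0.55,0.5],[0,0,-0.12]],[40,[-0.2,-0.55,0.5],[0,0,-0.12]],[40,[-0.2,-0.55,0.5],[0,0,-0.12]],[40,[0,0,0],[0,0,0]],[40,[0,0,0],[0,0,0]]]}}

```text
clock: 20.52
eef_pos: [531.2, -62.3, 244.8]
tool_rot: [3.141, -0.001, 1.417]
force: [-0.5, 0.2, -0.1]
width: 40.0
gripper_force: 0.0
```

```bash
python3 - <<'E'
from fit import *
s=sensors.read_state(); print({k:np.round(s[k],3) for k in("clock","eef_pos","tool_rot","width")})
d,im,P=cloud("wrist"); save("w5.png",im); P[P[...,2]>90]=np.nan; np.savez("w5",P=P,im=im)
p=fit(P,lambda x,y:drw(x,y,kinds="sss"),(567,36,-.123),150)
# notch measure per divider in drawer frame
c,sn=np.cos(p[2]),np.sin(p[2]); X=(P[...,0]-p[0])*c+(P[...,1]-p[1])*sn; Y=-(P[...,0]-p[0])*sn+(P[...,1]-p[1])*c; Z=P[...,2]
for g in(-54,0,54):
    m=(abs(X-g)<9)&(abs(Y)<70)&(Z>50); q=Y[m]
    h,e=np.histogram(q,np.arange(-16,17,1)); print(g,"x",round(np.median(X[m]),1),"ymed",np.round([np.percentile(q[q>0],1),np.percentile(q[q<0],99)],1),"z",np.median(Z[m]).round(1)); print(h.tolist())
E
```

```text
{'clock': np.float64(20.525), 'eef_pos': array([531.175, -62.255, 244.815]), 'tool_rot': array([ 3.141e+00, -1.000e-03,  1.417e+00]), 'width': np.float64(39.966)}
[567.1  36.2] deg -6.99 loss 4.04 39290
-54 x -53.3 ymed [ 7.9 -8.2] z 60.9
[12, 12, 12, 12, 12, 11, 11, 10, 3, 0, 0, 0, 0, 0, 0, 0, 0, 0, 0, 0, 0, 0, 0, 9, 11, 11, 15, 12, 11, 8, 13, 10]
0 x -0.7 ymed [ 7.9 -8.1] z 60.9
[12, 12, 12, 12, 12, 13, 13, 8, 5, 0, 0, 0, 0, 0, 0, 0, 0, 0, 0, 0, 0, 0, 0, 10, 12, 11, 14, 11, 12, 10, 9, 9]
54 x 53.0 ymed [ 8.1 -8.9] z 60.8
[14, 14, 14, 13, 14, 9, 8, 11, 5, 0, 0, 0, 0, 0, 0, 0, 0, 0, 0, 0, 0, 0, 0, 6, 16, 13, 13, 12, 13, 13, 12, 13]
```

View pics/w5.png

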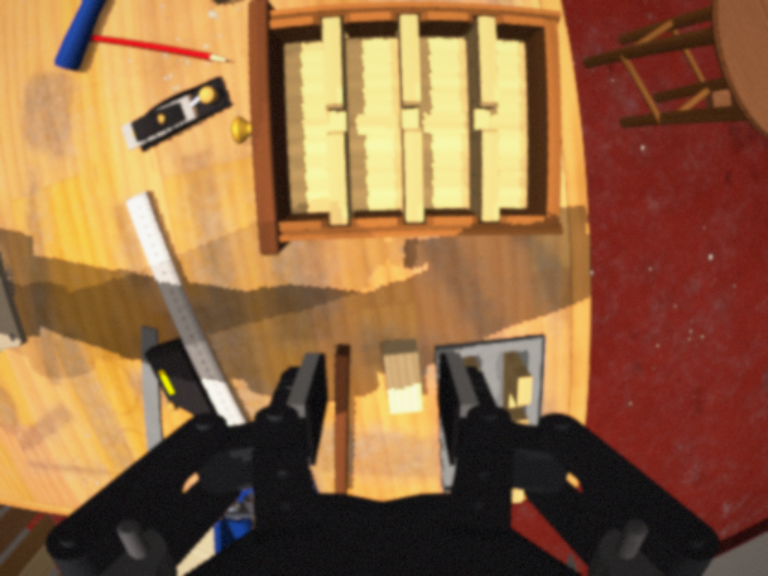

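All four dividers look right, and the three notches line up to within about 0.3 mm. Now the strip, gripped 27 mm off its middle so the fingers go between dividers.

Call:
{"api": "send_rows", "payload": {"series": [[40,[-0.34,-0.81,0],[0,0,-0.22]],[40,[-0.34,-0.81,0],[0,0,-0.22]],[40,[-0.35,-0.82,-0.2],[0,0,-0.21]],[40,[0,0,-0.9],[0,0,0]],[40,[0,0,-0.9],[0,0,0]],[40,[0,0,-0.5],[0,0,0]],[40,[0,0,0],[0,0,0]],[40,[0,0,0],[0,0,0]]]}}

```text
clock: 21.58
eef_pos: [470.3, -208.6, 94.8]
tool_rot: [3.141, -0.0, 1.361]
force: [0.4, 0.1, 1.0]
width: 39.8
gripper_force: 0.0
```

```bash
python3 - <<'E'
from fit import *
s=sensors.read_state(); print({k:np.round(s[k],3) for k in("clock","eef_pos","tool_rot","width")})
d,im,P=cloud("wrist"); P[P[...,2]>60]=np.nan
fit(P,lambda x,y:np.where((abs(x)<90)&(abs(y)<6),26,0),(464,-235,1.36),100)
E
```

```text
{'clock': np.float64(21.575), 'eef_pos': array([ 470.328, -208.58 ,   94.797]), 'tool_rot': array([ 3.141, -0.   ,  1.361]), 'width': np.float64(39.838)}
[ 463.7 -235. ] deg 78.1 loss 3.22 35370
```

Call:
{"api": "send_rows", "payload": {"series": [[40,[-0.02,0,-0.5],[0,0,0]],[40,[0,0,-0.5],[0,0,0]],[40,[0,0,-0.22],[0,0,0]],[40,[0,0,0],[0,0,0]],[5,[0,0,0],[0,0,0]],[5,[0,0,0],[0,0,0]],[5,[0,0,0],[0,0,0]],[5,[0,0,0],[0,0,0]]]}}

```text
clock: 22.62
eef_pos: [469.2, -209.7, 22.3]
tool_rot: [3.139, 0.0, 1.36]
force: [0.4, 0.2, 6.7]
width: 10.6
gripper_force: 59.3
```

Call:
{"api": "send_rows", "payload": {"series": [[5,[0,0,0.4],[0,0,0]],[5,[0,0,0.8],[0,0,0]],[5,[0,0,0.8],[0,0,0]],[5,[0.11,0.22,0.1],[0,0,-1]],[5,[0.11,0.22,0],[0,0,-1]],[5,[0.11,0.22,0],[0,0,-1]],[5,[0.11,0.22,0],[0,0,-1]],[5,[0.11,0.22,0],[0,0,-1]]]}}

```text
clock: 23.62
eef_pos: [501.3, -143.0, 147.5]
tool_rot: [3.141, -0.0, 0.92]
force: [0.7, 0.5, -0.9]
width: 10.8
gripper_force: 58.6
```

Call:
{"api": "send_rows", "payload": {"series": [[5,[0.11,0.22,0],[0,0,-1]],[5,[0.11,0.22,0],[0,0,-1]],[5,[0.11,0.22,0],[0,0,-1]],[5,[0.11,0.22,0],[0,0,-1]],[5,[0.11,0.22,0],[0,0,-1]],[5,[0.11,0.22,0],[0,0,-1]],[5,[0.11,0.22,0],[0,0,-1]],[5,[0.11,0.22,0],[0,0,-1]]]}}

```text
clock: 24.62
eef_pos: [554.2, -37.2, 147.5]
tool_rot: [-3.141, -0.001, 0.222]
force: [0.3, 0.4, -0.1]
width: 10.7
gripper_force: 58.6
```

Call:
{"api": "send_rows", "payload": {"series": [[5,[0.11,0.22,0],[0,0,-1]],[5,[0.11,0.22,0],[0,0,-1]],[5,[0.11,0.22,0],[0,0,-1]],[5,[0.11,0.22,0],[0,0,-1]],[5,[0,0,0],[0,0,0]],[5,[0,0,0],[0,0,0]]]}}

```text
clock: 25.38
eef_pos: [579.9, 14.4, 147.2]
tool_rot: [3.141, 0.0, -0.123]
force: [-0.9, -0.3, -0.6]
width: 10.7
gripper_force: 58.6
```

Call:
{"api": "send_rows", "payload": {"series": [[5,[0.1,0.15,0],[0,0,0]],[5,[0.117,0.162,0],[0,0,0]],[5,[0,0,-0.4],[0,0,0]],[5,[0,0,-0.3],[0,0,0]],[5,[0,0,0],[0,0,0]],[5,[0,0,0],[0,0,0]]]}}

```text
clock: 26.12
eef_pos: [593.8, 33.7, 105.3]
tool_rot: [3.142, -0.001, -0.124]
force: [0.7, -0.4, -0.7]
width: 10.6
gripper_force: 58.6
```

```bash
python3 - <<'E'
from fit import *
s=sensors.read_state(); print({k:np.round(s[k],3) for k in("clock","eef_pos","tool_rot","width")})
d,im,P=cloud("wrist"); save("w6.png",im); np.savez("w6",P=P,im=im)
p=(567.1,36.3,-.123);c,sn=np.cos(p[2]),np.sin(p[2]); X=(P[...,0]-p[0])*c+(P[...,1]-p[1])*sn; Y=-(P[...,0]-p[0])*sn+(P[...,1]-p[1])*c; Z=P[...,2]
dk=(im.max(2)<150)
e=s["eef_pos"]
m=(abs(Z-e[2]-4)<6)&(abs(Y)<15)
for x0 in range(-100,121,20):
    k=m&(X>x0)&(X<x0+20); print(x0,k.sum(),np.round(np.percentile(Y[k],[2,50,98]),1) if k.sum()>5 else "",np.round(np.median(Z[k]),1))
print(np.percentile(X[m],[.5,99.5]))
E
```

```text
{'clock': np.float64(26.125), 'eef_pos': array([593.793,  33.679, 105.288]), 'tool_rot': array([ 3.142e+00, -1.000e-03, -1.240e-01]), 'width': np.float64(10.644)}
-100 0  nan
-80 0  nan
-60 0  nan
-40 0  nan
-20 485 [-4.6  1.3  6.7] 109.8
0 694 [-4.5  0.8  6.4] 109.8
20 1320 [-14.    0.8  13.9] 109.9
40 1071 [-4.7  1.2  6.7] 109.9
60 1269 [-4.9  0.7  6.7] 109.9
80 718 [-4.7  1.1  6.9] 109.8
100 0  nan
120 0  nan
[-15.73681289  89.89102252]
  return _methods._mean(a, axis=axis, dtype=dtype,
  ret = ret.dtype.type(ret / rcount)
```

View pics/w6.png

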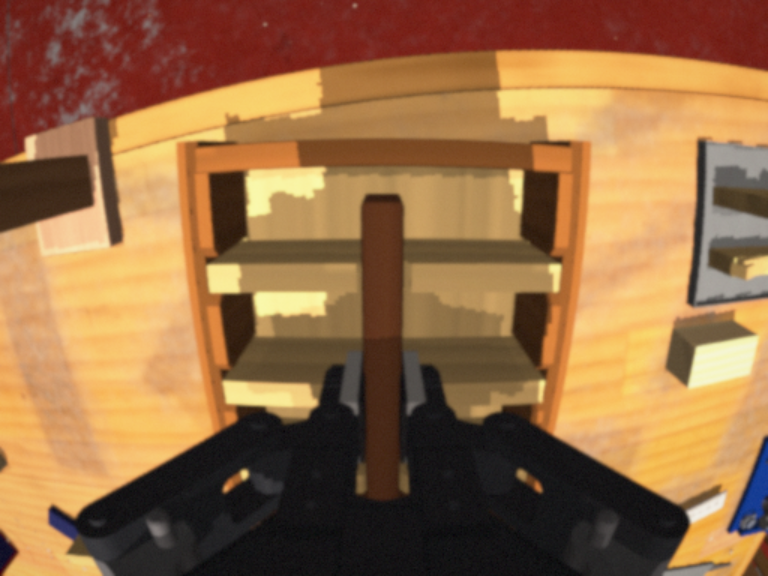

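The strip is over the notches: end at x=89.9, so it is centred along the drawer, and about +0.8 mm off across it. Lowering.

Call:
{"api": "send_rows", "payload": {"series": [[5,[0,-0.013,-0.2],[0,0,0]],[5,[0,0,-0.1],[0,0,0]],[5,[0,0,-0.1],[0,0,0]],[5,[0,0,-0.1],[0,0,0]],[5,[0,0,-0.1],[0,0,0]],[5,[0,0,0],[0,0,0]]]}}

```text
clock: 26.92
eef_pos: [593.0, 33.0, 68.4]
tool_rot: [3.141, 0.001, -0.124]
force: [0.2, -0.1, -1.7]
width: 10.7
gripper_force: 58.6
```

Call:
{"api": "send_rows", "payload": {"series": [[5,[0,0,-0.08],[0,0,0]],[5,[0,0,-0.06],[0,0,0]],[5,[0,0,-0.05],[0,0,0]],[5,[0,0,0],[0,0,0]],[5,[0,0,0],[0,0,0]]]}}

```text
clock: 27.55
eef_pos: [593.5, 33.0, 57.7]
tool_rot: [-3.142, -0.0, -0.124]
force: [0.0, -0.1, -1.1]
width: 10.9
gripper_force: 58.6
```

Call:
{"api": "send_rows", "payload": {"series": [[5,[0,0,-0.02],[0,0,0]],[5,[0,0,0],[0,0,0]],[28,[0,0,0],[0,0,0]],[28,[0,0,0],[0,0,0]],[28,[0,0,0],[0,0,0]],[28,[0,0,0.3],[0,0,0]],[28,[0,0,0.7],[0,0,0]],[28,[0,0,1],[0,0,0]]]}}

```text
clock: 28.55
eef_pos: [592.5, 33.0, 177.6]
tool_rot: [3.141, 0.002, -0.124]
force: [0.8, 1.1, 0.2]
width: 28.1
gripper_force: 0.0
```

Call:
{"api": "send_rows", "payload": {"series": [[28,[-0.8,0,0.9],[0,0,0]],[28,[-0.8,0,0.9],[0,0,0]],[28,[-0.8,0,0.2],[0,0,0]],[28,[-0.6,0,0],[0,0,0]],[28,[0,0,0],[0,0,0]],[28,[0,0,0],[0,0,0]]]}}

```text
clock: 29.3
eef_pos: [427.4, 33.1, 282.9]
tool_rot: [-3.141, -0.003, -0.124]
force: [0.6, 0.3, 0.3]
width: 28.0
gripper_force: 0.0
```

```bash
python3 - <<'E'
from fit import *
s=sensors.read_state(); print({k:np.round(s[k],3) for k in("clock","eef_pos","tool_rot","width")})
d,im,P=cloud("wrist"); save("w7.png",im)
p=(567.1,36.3,-.123);c,sn=np.cos(p[2]),np.sin(p[2]); X=(P[...,0]-p[0])*c+(P[...,1]-p[1])*sn; Y=-(P[...,0]-p[0])*sn+(P[...,1]-p[1])*c; Z=P[...,2]
m=(Z>50)&(Z<75)&(abs(Y)<9)&(abs(X)<95)
for x0 in range(-90,90,20):
    k=m&(X>x0)&(X<x0+20)&(abs(abs(X)-54)>9); print(x0,np.round([np.median(Y[k]),np.median(Z[k])],1))
print(np.percentile(X[m],[.5,99.5]))
E
```

```text
{'clock': np.float64(29.3), 'eef_pos': array([427.424,  33.077, 282.851]), 'tool_rot': array([-3.141e+00, -3.000e-03, -1.240e-01]), 'width': np.float64(27.995)}
-90 [-0.3 60.8]
-70 [-0.4 61.1]
-50 [-0.1 60.6]
-30 [-0.2 61. ]
-10 [-0.2 60.8]
10 [-0.2 60.8]
30 [-0.2 61. ]
50 [ 0.5 61.1]
70 [nan nan]
[-89.6670623   63.05201733]
  return _methods._mean(a, axis=axis, dtype=dtype,
  ret = ret.dtype.type(ret / rcount)
```

View pics/w7.png

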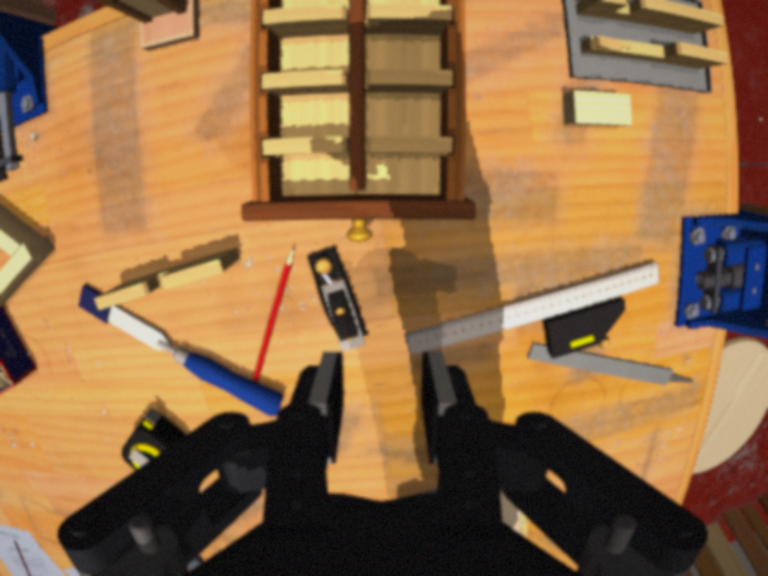

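The strip is home: its top is level at 61 (bench bias +1), it is centred across, and its end is at −89.7. Spare C still stands, the rejects are in the tray, and the bystanders are in place. Handing in.

```bash
python3 -c "
from cell import ctrl
print(ctrl.finish_job())"
```

```text
the job is handed in; nothing more can be done
None
```

The job is handed in at about 29 s: the miscut and broken dividers are in the tray, one sound spare is in the freed grooves, the tie strip is fully down across all three dividers, and the bystanders and other spare look undisturbed; no verdict came back.

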